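# Shut the balance's draught shield and tare it

## Task

Get the balance ready to weigh: with the fingertips, push the glass lid and the glass side door of its draught shield fully shut, and after that press the green tare key on the terminal and let it come back up. Nothing is to be picked up: do not press the red power key, and leave the crucible on the pan and the other things on the bench where they are.

Things in the scene. Friction and masses are not known exactly. Their poses are not given: they have to be found in the camera images.
- balance: ivory lab balance, fixed, may be turned. Origin on the bench under the centre of its glass weighing chamber; x to its back (away from the robot at yaw 0), y left, z up. In mm: base x -120..190, y -100..100, 60 high; chamber x, y -88..88 and ivory housing behind it (x 90..190, y -85..85), both to z 170; pan at z 70. Glass lid on top and glass door on the left (+y) side both slide open along +x
- lid (a joint): opening of the top lid in m: 0 fully shut, 0.09 fully open, grows as it slides towards the balance's back (+x of the balance). Moves freely, about 1.5 N of friction plus light damping (6 N per m/s), hard stop at both ends, stays where it is left
- lid_tab (a point): centre of the top face of the orange ridge on the lid (axes as the balance's): 14 mm in x, 80 mm in y, standing 25 mm above the 6 mm thick lid; its top is 202 mm above the bench. It moves with the lid and is at x -50, y 0 of the balance when shut
- door (a joint): opening of the left side door in m: 0 fully shut, 0.09 fully open, grows as it slides towards the balance's back. Same friction and stops as the lid
- door_tab (a point): centre of the top face of the blue tab that sticks out sideways (+y of the balance) from the side door (axes as the balance's): 14 mm in x, 42 mm in y (y 95 to 137 of the balance; the door pane's outer face is at y 95), 35 mm tall, its top 168 mm above the bench, free all round. At x -50 of the balance when shut
- sample: small white ceramic crucible, 44 mm across, 32 mm tall, on the pan in the chamber; origin under its centre
- terminal: ivory control terminal of the balance, a separate fixed box on the bench, left or right of the balance, 120 mm in x, 150 mm in y, 35 mm high, with a sloping dark display with green digits along its far (+x) edge, up to 52 mm high; origin on the bench under its centre
- tare_top (a point): centre of the top of the green tare key, a round spring key, radius 15 mm, in a black housing on the terminal, at x -25, y +35 mm of the terminal
- tare (a joint): travel of the green tare key in m: 0 up, 0.006 fully down (straight down), 4 N holds it fully down, springs back
- power_top (a point): centre of the top of the red power key, same size, 70 mm from the tare key, at x -25, y -35 mm of the terminal
- power (a joint): travel of the red power key in m: 0 up, 0.006 fully down
- crucible: white ceramic crucible, 48 mm across, 40 mm tall, loose, a bystander; origin under its centre
- jar: amber glass jar with black cap, 60 mm across, 85 mm tall, loose, a bystander; origin under its centre
- weight: brass calibration weight with a knob, 32 mm across, 48 mm tall, loose, a bystander; origin under its centre
- spatula: lab spatula lying flat, 180 mm long along its x axis, loose, a bystander
- wash: white wash bottle with red cap, 64 mm across, 170 mm tall, loose, a bystander; origin under its centre
- envelopes: open cardboard box of upright brown seed envelopes, fixed, 110 x 150 mm, envelopes up to 105 mm high; stands on the other side of the balance from the terminal; origin under its centre
There are look-alikes about, which are no part of the job. Several things have the shape of the terminal; the one meant has the colours described above.

How it is judged:
By the outcome, as a careful person would: the job done as asked, in the order asked, and still so for the second after the job is handed in, with the robot touching nothing.
It also fails if it takes over 51 s, if anything falls off the work surface, if the arm or the gripper's body presses on something with over 40 N, if the wrist force passes 120 N, or if a joint passes its speed limit or range.

## Robot

A 6-joint arm with a two-finger parallel gripper is mounted at the origin on the work surface. World frame = base frame: x ahead of the robot, y to its left, z up, the work surface at z = 0. Lengths are in m, angles in degrees, forces in N, time in s.
With the tool pointing down it reaches from about 0.325 to 0.925 m from the base axis. Payload 3.1 kg.
Tool frame: the origin (TCP) lies on the centre line of the jaws, within the pads' length; the fingertips stand 25 mm ahead of it and the grasp point (between the pads) lies 6 mm ahead of it; z points along the fingers, y is the line along which they close (so a half turn about z gives the same grasp; the last joint's range is limited). The gripper opens to 85 mm and grips with 20 to 120 N. Pads are 22 mm wide; open, the fingers measure 114 mm over their backs; the gripper's body (76 mm by 85 mm) begins 54 mm behind the grasp point. The pads swing forward as they close: fully open they stand 13 mm farther back than shut.
Start: joints at [61.753, 12.427, 92.441, -0, 75.132, -6.429], TCP at [0.232, 0.58, 0.226] pointing down, gripper open.
Joint ranges: [-157.48, 157.48], [-44.54, 120.13], [17.64, 146.25], [-64.5, 244.5], [7.68, 150.69], [-147.95, 147.95]. Speed limits (degrees/s): [159.86, 159.86, 180, 180, 180, 180].

## Interface

Orientations are given as [roll, pitch, yaw] about the fixed x, y, z axes, in that order (R = Rz(yaw) Ry(pitch) Rx(roll)).
In Python, from station import env gives the robot as it stands.
- The arm moves only by the tool servo_tool, never from a script. Its argument "rows" is a list of rows, each a list of 6 numbers: the shift along the tool's x, y, z normalised to -1 to 1, where 1 is 0.1 m, then the turn, a rotation vector about the tool's x, y, z normalised to -1 to 1, where 1 is pi rad. In form: [[tx, ty, tz, wx, wy, wz], ...]. A call has 1 to 5 rows; each row is the pose to reach, as a shift and turn from the pose commanded when the call began, along the tool's axes at that moment, turning the shorter way round; what a row does not reach only later rows make up. A row lasts 1/12 s, in which the tool goes at most 41.7 mm and 7.16 degrees, less where a joint would pass 70% of its speed; a pose out of reach is approached as far as the arm can. A call with a number of a shift or a turn outside -1 to 1 is refused whole. A call with a gripper value outside its range is refused whole. "claw" is the opening, from -1 (shut) to 1 (fully open), set as the call begins (left out, the last holds). The fingers move at their own pace and stop on an object; "force" is the grip in N (left out, the last holds). Time passes only in rows, so rows that repeat a pose let the fingers close. It gives the time, the measured TCP pose, the force, the opening and the grip force at its end, in the units of the state.
- env.get_state(): the state, without advancing time (a new reading comes with each control period).
- env.read_camera(name): name is "side" or "top" or "wrist"; returns a dict with "frame" (384x512x3 uint8, red, green, blue), "K" (3x3 intrinsics, pixels), "k1" (the pictures are not rectified: a ray, as slopes to the right and down, at radius r is drawn at 1 + k1 r^2 times it, then the intrinsics apply), "world_from_camera" (4x4, takes a point from camera to world coordinates). Camera axes: x right, y down, z forward; pixel columns grow to the right and rows downward; lengths in m; the calibration is good to about 2 mm. A picture is of the moment at which its call begins. There is no depth.
- env.finish_job(): hands the job in; it is judged then, once.
The state is a dict: "time_s": time; "joint_positions": joint angles; "qvel": joint speeds; "joint_efforts": joint torques, N m; "ee_pos": TCP position; "ee_rot": TCP orientation; "ft_force": force on the tool from outside, world axes, zero at the start; "torque": the same for the moment, N m; "finger_gap": finger opening in m; "finger_force": force on a finger pad.
Only numpy, scipy, OpenCV 4.12 (cv2) and the standard library are available. Lean on these libraries where they do the work, as an engineer would, in place of code of your own. Each camera call takes 0.05 s, during which the arm holds its last target. There are 200 camera calls.

## Working session

There is one attempt and no reset: what is moved stays moved. The work goes in short steps, Python scripts to look and compute and a tool call to move; the robot and the scene stay as the last step left them, time stands still between calls to the robot, and variables do not carry over. Pictures are saved under pics/ and viewed, at most 11 in all, crops included, and the job is handed in when it is done.

Besides the shell and the picture viewer there is one more tool, called after "Request:" by a JSON object that holds its "name" and its "arguments", one argument or row to a line. servo_tool: Moves the arm, as the interface text tells. Its arguments: {"type":"object","properties":{"rows":{"type":"array"},"claw":{"type":"number"},"force":{"type":"number"}},"required":["rows"]}

```bash
mkdir -p pics; cat > h.py <<'E'
import numpy as np, cv2, pickle
def snap(env,n,tag):
    c=env.read_camera(n); pickle.dump(c,open(f'pics/{tag}.pkl','wb'))
    cv2.imwrite(f'pics/{tag}.png',cv2.cvtColor(c['frame'],cv2.COLOR_RGB2BGR)); return c
def load(tag): return pickle.load(open(f'pics/{tag}.pkl','rb'))
def ray(c,u,v):
    K=c['K'];d=np.array([(u-K[0,2])/K[0,0],(v-K[1,2])/K[1,1]]);s=d.copy()
    for _ in range(20): s=d/(1+c['k1']*(s@s))
    T=c['world_from_camera'];return T[:3,3],T[:3,:3]@np.array([*s,1])
def atz(c,u,v,z):
    o,d=ray(c,u,v);return o+d*(z-o[2])/d[2]
def proj(c,p):
    T=c['world_from_camera'];q=T[:3,:3].T@(np.array(p)-T[:3,3]);s=q[:2]/q[2];s=s*(1+c['k1']*(s@s))
    return s*[c['K'][0,0],c['K'][1,1]]+c['K'][:2,2]
E
python3 - <<'E'
from h import *
from station import env
a=snap(env,'top','top0');b=snap(env,'side','side0')
for n in('top0','side0'):
    im=cv2.imread(f'pics/{n}.png');cv2.imwrite(f'pics/{n}b.png',cv2.resize(im,(800,600),interpolation=cv2.INTER_CUBIC))
    print(load(n)['world_from_camera'].round(3))
s=env.get_state();print(s)
E
```

```text
[[ 0.01  -0.996  0.088  0.339]
 [-1.    -0.011 -0.005 -0.   ]
 [ 0.006 -0.088 -0.996  1.543]
 [ 0.     0.     0.     1.   ]]
[[ 0.969 -0.126  0.212  0.153]
 [-0.246 -0.54   0.805 -1.189]
 [ 0.013 -0.832 -0.555  0.963]
 [ 0.     0.     0.     1.   ]]
{'time_s': 0.1, 'joint_positions': array([ 6.17516890e+01,  1.24717574e+01,  9.25198489e+01, -6.23317033e-04,
        7.51331605e+01, -6.43036604e+00]), 'qvel': array([ 0.04614533, -0.11064531, -0.23421474,  0.01689432,  0.04603539,
        0.02815439]), 'joint_efforts': array([-8.22641232e-04, -3.98074508e+01, -3.04973030e+01, -7.95703932e-05,
        4.20436918e-03, -1.07822922e-05]), 'ee_pos': array([0.23193048, 0.57956697, 0.22520107]), 'ee_rot': array([-1.79875951e+02, -1.33750031e-02,  1.58182201e+02]), 'ft_force': array([-0.76281665,  0.48554157, -0.06977876]), 'torque': array([-0.05459546, -0.0367634 ,  0.02971895]), 'finger_force': 0.0, 'finger_gap': 0.08535319491255762}
```

View pics/top0b.png

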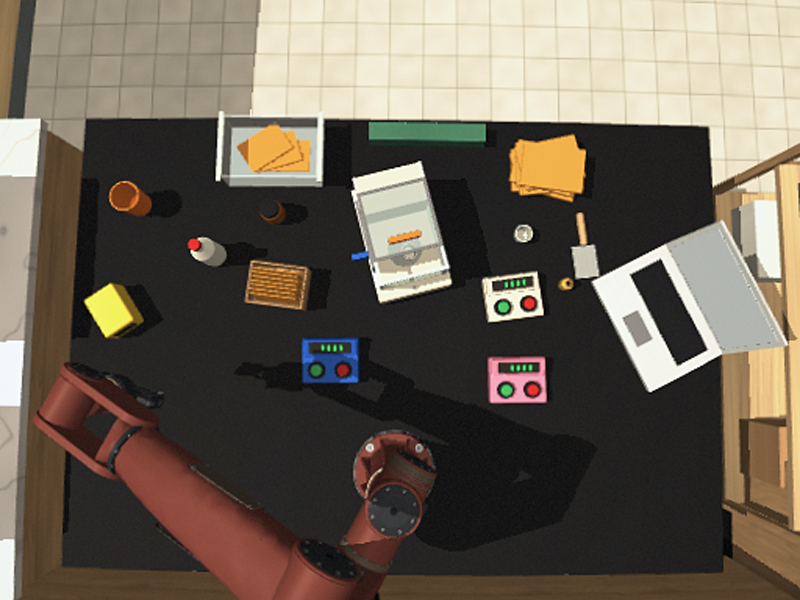

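View pics/side0b.png

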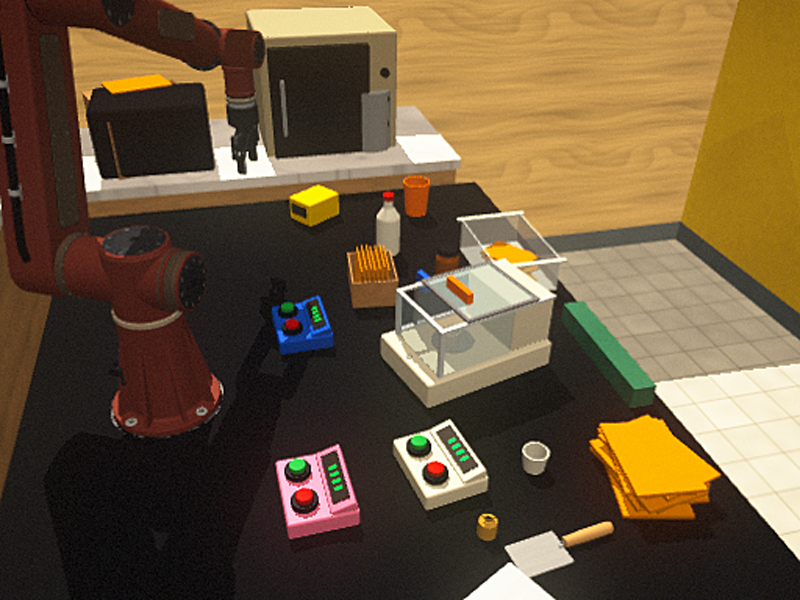

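The top view shows the balance around (403,235), turned slightly. The orange lid ridge is at (405,237), the blue door tab at (361,256), and the ivory terminal at (513,298) with green key (503,307) and red key (529,303). I'll enlarge these.

```bash
python3 - <<'E'
import cv2
im=cv2.imread('pics/top0.png')
cv2.imwrite('pics/c1.png',cv2.resize(im[100:200,218:351],(798,600),interpolation=cv2.INTER_CUBIC))
im=cv2.imread('pics/side0.png')
cv2.imwrite('pics/c2.png',cv2.resize(im[160:265,236:364],(768,630-30),interpolation=cv2.INTER_CUBIC))
E
```

```text
(no output)
```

View pics/c1.png

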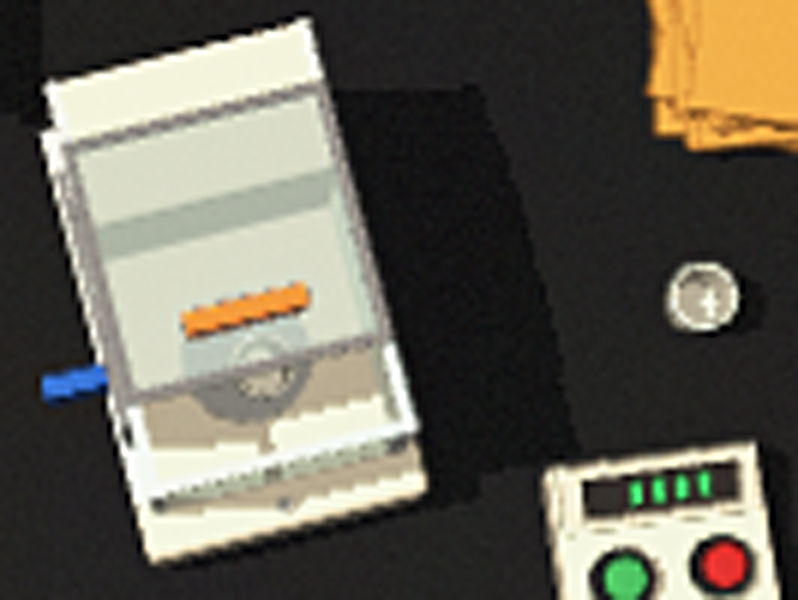

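View pics/c2.png

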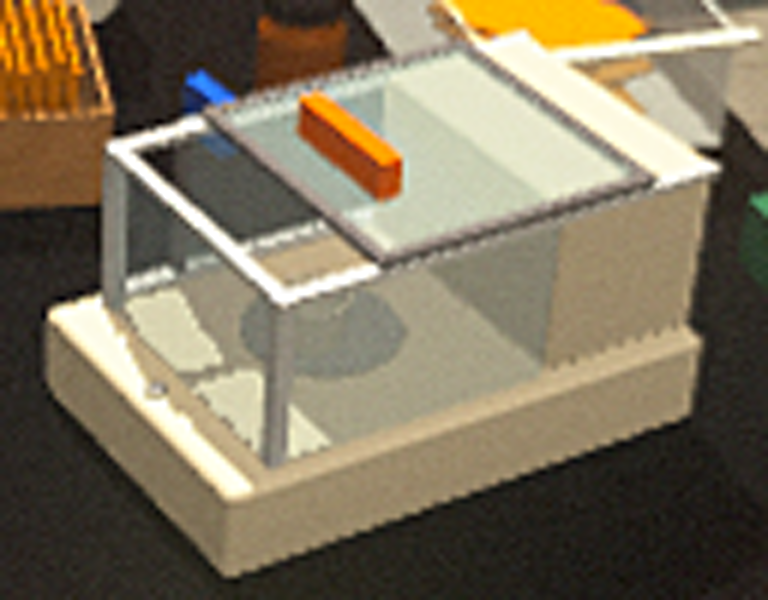

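The top crop shows the ridge top spanning (183,325)–(310,296), the blue tab's outer end at about (44,388), the housing back corners at (48,88) and (312,20), the base front edge from (152,562) to (425,495), and the green key at (624,578). The side crop shows the same features from the right. Next I fit the pose to both views.

```bash
cat > fit.py <<'E'
from h import *
from scipy.optimize import least_squares
T=load('top0');S=load('side0')
pt=lambda x,y:(218+(x+.5)/6-.5,100+(y+.5)/6-.5)
ps=lambda x,y:(236+(x+.5)/6-.5,160+(y+.5)/5.714-.5)
O=[(T,pt(48,86),(190,85,170),0),(T,pt(312,20),(190,-85,170),0),(T,pt(152,562),(-120,100,60),0),(T,pt(425,495),(-120,-100,60),0),
(T,pt(247,308),(-50,0,202),1),(T,pt(44,388),(-50,137,168),2),
(S,ps(718,165),(190,-85,170),0),(S,ps(108,148),(-88,88,170),0),(S,ps(283,300),(-88,-88,170),0),(S,ps(700,338),(190,-100,60),0),
(S,ps(350,130),(-50,0,202),1),(S,ps(197,75),(-50,137,168),2)]
def w(p,q):
    a=p[2];c,s=np.cos(a),np.sin(a);return np.array([p[0]+c*q[0]-s*q[1],p[1]+s*q[0]+c*q[1],q[2]])
def f(p):
    r=[]
    for c,uv,q,k in O:
        q=np.array(q)/1000.
        if k:q[0]+=p[2+k]
        r+=list(proj(c,w(p,q))-uv)
    return np.array(r)
r=least_squares(f,[.7,0,.2,.05,.05],loss='soft_l1');p=r.x
print(p.round(4),np.degrees(p[2]));print(f(p).reshape(-1,2).round(1))
print('lidtab',w(p,[-.05+p[3],0,.202]),'doortab',w(p,[-.05+p[4],.116,.168]))
# keys by colour
for n,c in(('T',T),('S',S)):
    h=cv2.cvtColor(c['frame'],cv2.COLOR_RGB2HSV)
    for col,lo,hi in(('g',(55,120,80),(80,255,255)),('r',(170,120,100),(180,255,255)),('r0',(0,200,120),(5,255,255))):
        m=cv2.inRange(h,lo,hi);_,_,st,ce=cv2.connectedComponentsWithStats(m)
        for s,q in zip(st[1:],ce[1:]):
            if 30<s[4]<400: print(n,col,s[4],q.round(1),atz(c,*q,.045).round(3))
E
python3 fit.py
```

```text
[ 0.5895 -0.0195  0.2615  0.0589  0.0481] 14.98227197486826
[[ 0.1 -0.5]
 [-1.6  0. ]
 [-0.6  0.3]
 [ 1.  -0.5]
 [-0.1  0.1]
 [-0.3 -0.1]
 [-0.2  0.5]
 [-0.3 -0.1]
 [-0.3  1. ]
 [ 1.2  0.4]
 [-0.  -0.2]
 [-0.2  0.2]]
lidtab [ 0.59813921 -0.01720557  0.202     ] doortab [0.55773402 0.09206338 0.168     ]
T g 43 [321.9 196. ] [ 0.442 -0.284  0.045]
T g 40 [202.  236.7] [0.269 0.21  0.045]
T g 49 [323.7 249.4] [ 0.222 -0.291  0.045]
T r0 33 [123.9 155.7] [0.603 0.548 0.045]
T r0 36 [338.4 193.9] [ 0.452 -0.354  0.045]
T r0 37 [340.8 249.1] [ 0.224 -0.362  0.045]
S g 276 [389.7 219.5] [ 0.928 -0.078  0.045]
S g 40 [183.4 196.3] [0.27  0.222 0.045]
S g 35 [201.7 200.7] [0.33  0.179 0.045]
S g 75 [267.7 282.7] [ 0.444 -0.275  0.045]
S g 84 [190.  297.9] [ 0.223 -0.282  0.045]
S r 47 [192.  307.9] [ 0.224 -0.319  0.045]
S r 49 [197.1 328. ] [ 0.227 -0.389  0.045]
S r0 32 [186.5 206.8] [0.272 0.153 0.045]
S r0 78 [278.5 299.5] [ 0.455 -0.343  0.045]
S r0 87 [194.1 317.1] [ 0.225 -0.352  0.045]
```

Request:
{"name": "servo_tool", "arguments": {
  "rows": [
    [0,0,-0.6,0,0,0.1477],
    [0,0,-0.6,0,0,0.1477],
    [0,0,-0.6,0,0,0.1477],
    [0,0,-0.6,0,0,0.1477],
    [0,0,-0.6,0,0,0.1477]
  ],
  "claw": -1,
  "force": 40
}}

```text
time_s: 0.52
ee_pos: [0.2323, 0.5802, 0.2865]
ee_rot: [180.0, -0.0, 131.5]
ft_force: [-0.2, 0.1, 0.6]
finger_gap: 0.0256
finger_force: 0.0
```

Request:
{"name": "servo_tool", "arguments": {
  "rows": [
    [0,0,0,0,0,0.1477],
    [0,0,0,0,0,0.1477],
    [0,0,0,0,0,0.1477],
    [0,0,0,0,0,0.1477],
    [0,0,0,0,0,0.1477]
  ]
}}

```text
time_s: 0.93
ee_pos: [0.232, 0.5797, 0.2852]
ee_rot: [-179.9, 0.1, 105.1]
ft_force: [0.6, 1.3, -0.4]
finger_gap: -0.0005
finger_force: 0.0
```

```bash
cat > go.py <<'E'
from h import *
from scipy.spatial.transform import Rotation as R
from station import env
P=[.5895,-.0195,.2615]
def bal(q):
    c,s=np.cos(P[2]),np.sin(P[2]);return np.array([P[0]+c*q[0]-s*q[1],P[1]+s*q[0]+c*q[1],q[2]])
def to(t,show=1):
    s=env.get_state();M=R.from_euler('xyz',s['ee_rot'],degrees=True).as_matrix()
    print('shift',(M.T@(np.array(t)-s['ee_pos'])*10).round(3),'rot',s['ee_rot'].round(2),'pos',s['ee_pos'].round(4),s['time_s'])
E
python3 - <<'E'
from go import *
to(bal([.045,0,.27]))
# triangulate keys
T=load('top0');S=load('side0')
for a,b in(((321.9,196),(267.7,282.7)),((338.4,193.9),(278.5,299.5))):
    o1,d1=ray(T,*a);o2,d2=ray(S,*b)
    x=np.linalg.lstsq(np.c_[d1,-d2],o2-o1,rcond=None)[0];print((o1+d1*x[0]).round(4),(o2+d2*x[1]).round(4))
E
```

```text
shift [-6.716  2.346  0.159] rot [-1.7992e+02  8.0000e-02  1.0506e+02] pos [0.232  0.5797 0.2852] 0.9333
[ 0.4417 -0.2827  0.053 ] [ 0.4415 -0.2826  0.0529]
[ 0.4511 -0.3513  0.0535] [ 0.4519 -0.3515  0.0536]
```

Request:
{"name": "servo_tool", "arguments": {
  "rows": [
    [-0.33,0.12,0,0,0,0],
    [-0.66,0.23,0,0,0,0],
    [-0.99,0.35,0,0,0,0],
    [-0.99,0.35,0,0,0,0]
  ]
}}

```text
time_s: 1.27
ee_pos: [0.2944, 0.4894, 0.2856]
ee_rot: [180.0, 0.3, 105.0]
ft_force: [-0.3, -1.0, 0.0]
finger_gap: -0.0002
finger_force: 0.0
```

Request:
{"name": "servo_tool", "arguments": {
  "rows": [
    [-0.33,0.12,0,0,0,0],
    [-0.66,0.23,0,0,0,0],
    [-0.99,0.35,0,0,0,0],
    [-0.99,0.35,0,0,0,0]
  ]
}}

```text
time_s: 1.6
ee_pos: [0.3538, 0.4032, 0.2859]
ee_rot: [180.0, 0.2, 104.9]
ft_force: [0.2, 0.3, -0.2]
finger_gap: 0.0001
finger_force: 0.0
```

Request:
{"name": "servo_tool", "arguments": {
  "rows": [
    [-0.33,0.12,0,0,0,0],
    [-0.66,0.23,0,0,0,0],
    [-0.99,0.35,0,0,0,0],
    [-0.99,0.35,0,0,0,0]
  ]
}}

```text
time_s: 1.93
ee_pos: [0.4132, 0.3171, 0.2861]
ee_rot: [180.0, 0.2, 104.9]
ft_force: [0.2, 1.4, 0.6]
finger_gap: -0.0002
finger_force: 0.0
```

Request:
{"name": "servo_tool", "arguments": {
  "rows": [
    [-0.33,0.12,0,0,0,0],
    [-0.66,0.23,0,0,0,0],
    [-0.99,0.35,0,0,0,0],
    [-0.99,0.35,0,0,0,0]
  ]
}}

```text
time_s: 2.27
ee_pos: [0.4726, 0.2308, 0.2862]
ee_rot: [180.0, 0.2, 104.9]
ft_force: [0.0, 0.4, -0.1]
finger_gap: 0.0005
finger_force: 0.0
```

Request:
{"name": "servo_tool", "arguments": {
  "rows": [
    [-0.33,0.12,0,0,0,0],
    [-0.66,0.23,0,0,0,0],
    [-0.99,0.35,0,0,0,0],
    [-0.99,0.35,0,0,0,0]
  ]
}}

```text
time_s: 2.6
ee_pos: [0.532, 0.1445, 0.2861]
ee_rot: [180.0, 0.1, 104.9]
ft_force: [-1.5, 0.0, -0.1]
finger_gap: -0.0005
finger_force: 0.0
```

Request:
{"name": "servo_tool", "arguments": {
  "rows": [
    [-0.33,0.12,0,0,0,0],
    [-0.66,0.23,0,0,0,0],
    [-0.99,0.35,0,0,0,0],
    [-0.99,0.35,0,0,0,0]
  ]
}}

```text
time_s: 2.93
ee_pos: [0.5915, 0.0579, 0.2859]
ee_rot: [179.9, 0.1, 104.9]
ft_force: [-1.1, -0.1, -0.6]
finger_gap: 0.0002
finger_force: 0.0
```

Request:
{"name": "servo_tool", "arguments": {
  "rows": [
    [-0.33,0.1,0,0,0,0],
    [-0.66,0.2,0,0,0,0],
    [-0.77,0.25,0,0,0,0],
    [-0.77,0.25,0,0,0,0],
    [-0.77,0.25,0,0,0,0]
  ]
}}

```text
time_s: 3.35
ee_pos: [0.6327, -0.0055, 0.2857]
ee_rot: [-179.9, -0.1, 105.1]
ft_force: [-0.3, 1.0, 0.5]
finger_gap: -0.0003
finger_force: 0.0
```

```bash
python3 - <<'E'
from go import *
to(bal([.045,0,.225]))
c=snap(env,'side','s1');w=snap(env,'wrist','w1')
a=cv2.resize(c['frame'][120:240,230:390],(400,300),interpolation=2);b=cv2.resize(w['frame'],(400,300))
cv2.imwrite('pics/m1.png',cv2.resize(np.hstack([a,b])[:,:,::-1],(800,300)))
E
```

```text
shift [-0.025 -0.003  0.607] rot [-1.7993e+02 -1.2000e-01  1.0506e+02] pos [ 0.6327 -0.0055  0.2857] 3.35
```

View pics/m1.png

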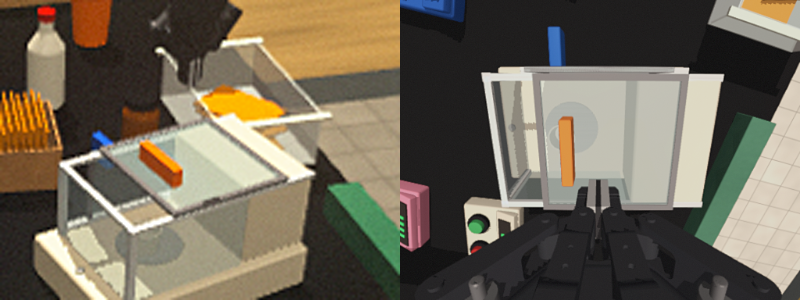

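The wrist view shows the ridge at (568,150) and the shut fingertips at (597,185). They are behind the ridge on its +x side, so I can descend.

Request:
{"name": "servo_tool", "arguments": {
  "rows": [
    [0,0,0.2,0,0,0],
    [0,0,0.4,0,0,0],
    [0,0,0.6,0,0,0],
    [0,0,0.65,0,0,0],
    [0,0,0.7,0,0,0]
  ]
}}

```text
time_s: 3.87
ee_pos: [0.6317, -0.0054, 0.2152]
ee_rot: [-179.9, -0.1, 105.1]
ft_force: [0.1, -0.0, 1.5]
finger_gap: 0.0001
finger_force: 0.0
```

Request:
{"name": "servo_tool", "arguments": {
  "rows": [
    [0,-0.05,0,0,0,0],
    [0,-0.1,0,0,0,0],
    [0,-0.15,0,0,0,0],
    [0,-0.2,0,0,0,0],
    [0,-0.25,0,0,0,0]
  ]
}}

```text
time_s: 4.28
ee_pos: [0.6089, -0.0137, 0.2177]
ee_rot: [179.9, 0.0, 105.0]
ft_force: [-0.7, -0.4, -0.0]
finger_gap: 0.0003
finger_force: 0.0
```

Request:
{"name": "servo_tool", "arguments": {
  "rows": [
    [0,0,0.05,0,0,0],
    [0,-0.05,0.05,0,0,0],
    [0,-0.1,0.05,0,0,0],
    [0,-0.15,0.05,0,0,0],
    [0,-0.2,0.05,0,0,0]
  ]
}}

```text
time_s: 4.7
ee_pos: [0.5891, -0.0188, 0.2113]
ee_rot: [-180.0, -0.0, 105.0]
ft_force: [-0.0, 0.7, 1.6]
finger_gap: -0.0002
finger_force: 0.0
```

```bash
python3 - <<'E'
from go import *
to(bal([-.05+.007,0,.214]))
c=snap(env,'side','s2');w=snap(env,'wrist','w2')
a=cv2.resize(c['frame'][130:220,230:350],(400,300),interpolation=2);b=cv2.resize(w['frame'],(400,300))
cv2.imwrite('pics/m2.png',np.hstack([a,b])[:,:,::-1])
print(env.get_state()['ft_force'])
E
```

```text
shift [-0.008 -0.427 -0.027] rot [-179.99   -0.    105.01] pos [ 0.5891 -0.0188  0.2113] 4.7
[-0.35439501 -0.28124712  0.08010058]
```

View pics/m2.png

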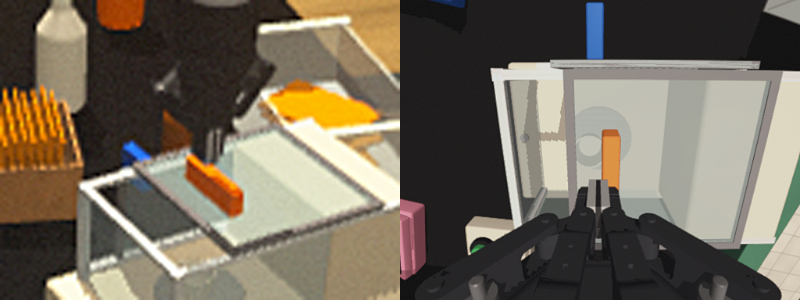

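The two views disagree. In the wrist view the ridge (610,160) sits just beside the fingers at 598, and the lid looks unmoved relative to the blue tab. I'll check with projections.

```bash
python3 - <<'E'
from go import *
for t in('side0','s1','s2','w1','w2'):
    c=load(t);h=cv2.cvtColor(c['frame'],cv2.COLOR_RGB2HSV)
    m=cv2.inRange(h,(5,160,120),(16,255,255));n,_,st,ce=cv2.connectedComponentsWithStats(m)
    for s,q in zip(st[1:],ce[1:]):
        if s[4]>60 and (t[0]=='w' or 270<q[0]<330): print(t,s,q.round(1))
    for l in(.0589,.045,.03,.02):
        print('  ',l,[proj(c,bal([-.05+l+a,b,.202])).round(0).tolist() for a,b in((-.007,.04),(.007,.04),(-.007,-.04),(.007,-.04))])
c=load('s2');w=load('w2');p=env.get_state()['ee_pos']
for z in(.025,.012,.038,0): print(z,proj(c,p-[0,0,z]).round(1),proj(w,p-[0,0,z]).round(1))
print(w['world_from_camera'].round(3))
a=c['frame'][165:205,275:315];b=w['frame'][130:330,180:340]
cv2.imwrite('pics/m3.png',np.hstack([cv2.resize(a,(400,400),interpolation=2),cv2.resize(b,(320,400),interpolation=2)])[:,:,::-1])
E
```

```text
side0 [286 178  17  17 112] [294.  186.7]
   0.0589 [[285.0, 177.0], [289.0, 176.0], [299.0, 189.0], [303.0, 188.0]]
   0.045 [[281.0, 178.0], [285.0, 177.0], [295.0, 190.0], [299.0, 189.0]]
   0.03 [[277.0, 179.0], [281.0, 178.0], [291.0, 191.0], [295.0, 190.0]]
   0.02 [[275.0, 180.0], [279.0, 179.0], [289.0, 192.0], [292.0, 191.0]]
s1 [261  27  59  10  87] [290.1  30.7]
s1 [295  36  38  15 138] [313.2  40.3]
s1 [286 178  17  17 113] [294.  186.6]
   0.0589 [[285.0, 177.0], [289.0, 176.0], [299.0, 189.0], [303.0, 188.0]]
   0.045 [[281.0, 178.0], [285.0, 177.0], [295.0, 190.0], [299.0, 189.0]]
   0.03 [[277.0, 179.0], [281.0, 178.0], [291.0, 191.0], [295.0, 190.0]]
   0.02 [[275.0, 180.0], [279.0, 179.0], [289.0, 192.0], [292.0, 191.0]]
s2 [243  50  70  29 284] [279.5  65.8]
s2 [254  50  53  18  84] [279.7  57.8]
s2 [286 177  17  18 130] [294.3 186.3]
   0.0589 [[285.0, 177.0], [289.0, 176.0], [299.0, 189.0], [303.0, 188.0]]
   0.045 [[281.0, 178.0], [285.0, 177.0], [295.0, 190.0], [299.0, 189.0]]
   0.03 [[277.0, 179.0], [281.0, 178.0], [291.0, 191.0], [295.0, 190.0]]
   0.02 [[27
[... 332 characters left out ...]
, [175.0, 237.0], [190.0, 237.0]]
   0.02 [[155.0, 151.0], [172.0, 151.0], [164.0, 237.0], [179.0, 237.0]]
w2 [ 259  166   23   77 1527] [269.8 200.6]
   0.0589 [[258.0, 171.0], [283.0, 171.0], [258.0, 287.0], [279.0, 287.0]]
   0.045 [[234.0, 171.0], [259.0, 171.0], [237.0, 287.0], [258.0, 287.0]]
   0.03 [[209.0, 171.0], [233.0, 171.0], [214.0, 287.0], [235.0, 287.0]]
   0.02 [[191.0, 171.0], [215.0, 171.0], [200.0, 287.0], [220.0, 287.0]]
0.025 [291. 187.] [254.1 221.3]
0.012 [291.2 183.5] [254.2 229.9]
0.038 [290.7 190.5] [254.1 213.7]
0 [291.4 180.2] [254.2 239.1]
[[ 0.966  0.247  0.08   0.568]
 [ 0.26  -0.918 -0.3    0.058]
 [-0.001  0.311 -0.951  0.359]
 [ 0.     0.     0.     1.   ]]
```

View pics/m3.png

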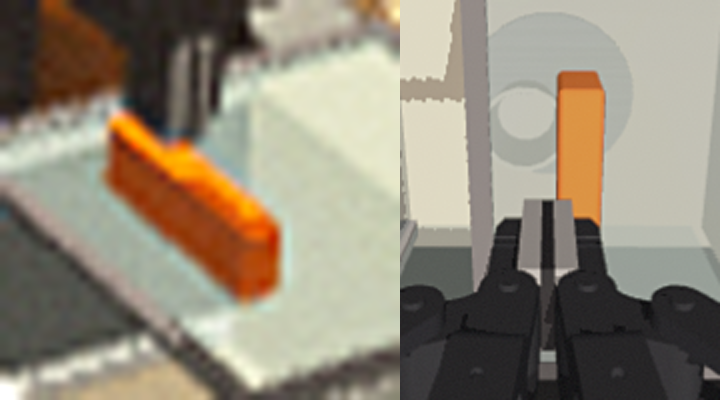

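The lid hasn't moved. In both views the shut fingertips end near the TCP height (crop (180,145) in side, (547,200) in wrist), not 25 mm ahead of it, so they passed over the ridge. I'll back off, go down carefully while watching the force, and push again.

Request:
{"name": "servo_tool", "arguments": {
  "rows": [
    [0,0,-0.15,0,0,0],
    [0,0.1,-0.15,0,0,0],
    [0,0.3,-0.15,0,0,0],
    [0,0.45,-0.15,0,0,0],
    [0,0.45,-0.15,0,0,0]
  ]
}}

```text
time_s: 5.22
ee_pos: [0.636, -0.0063, 0.2266]
ee_rot: [179.8, 0.0, 105.0]
ft_force: [-0.6, -0.9, 0.5]
finger_gap: -0.0001
finger_force: 0.0
```

Request:
{"name": "servo_tool", "arguments": {
  "rows": [
    [0,0,0.1,0,0,0],
    [0,0,0.2,0,0,0],
    [0,0,0.24,0,0,0],
    [0,0,0.27,0,0,0],
    [0,0,0.27,0,0,0]
  ]
}}

```text
time_s: 5.63
ee_pos: [0.6315, -0.007, 0.1975]
ee_rot: [-179.8, -0.1, 105.0]
ft_force: [0.7, -0.2, 0.7]
finger_gap: 0.0001
finger_force: 0.0
```

Request:
{"name": "servo_tool", "arguments": {
  "rows": [
    [0,0,0.03,0,0,0],
    [0,0,0.06,0,0,0],
    [0,0,0.06,0,0,0]
  ]
}}

```text
time_s: 5.88
ee_pos: [0.6327, -0.007, 0.193]
ee_rot: [-180.0, -0.0, 105.0]
ft_force: [0.3, -0.3, -0.2]
finger_gap: 0.0003
finger_force: 0.0
```

```bash
python3 - <<'E'
from go import *
to(bal([.045,0,.19]));print(env.get_state()['ft_force'])
c=snap(env,'side','s4');w=snap(env,'wrist','w4')
p=env.get_state()['ee_pos']
for z in(.025,.012,0): print(z,proj(c,p-[0,0,z]).round(1),proj(w,p-[0,0,z]).round(1))
a=c['frame'][155:195,275:315];b=w['frame'][130:330,180:340]
cv2.imwrite('pics/m4.png',np.hstack([cv2.resize(a,(400,400),interpolation=2),cv2.resize(b,(320,400),interpolation=2)])[:,:,::-1])
E
```

```text
shift [-0.009  0.     0.03 ] rot [-1.7998e+02 -1.0000e-02  1.0500e+02] pos [ 0.6327 -0.007   0.193 ] 5.8833
[ 0.3098554  -0.3251935  -0.16687165]
0.025 [302.5 188.2] [253.5 221.4]
0.012 [302.8 184.7] [253.5 230.1]
0 [303.1 181.5] [253.5 239.3]
```

View pics/m4.png

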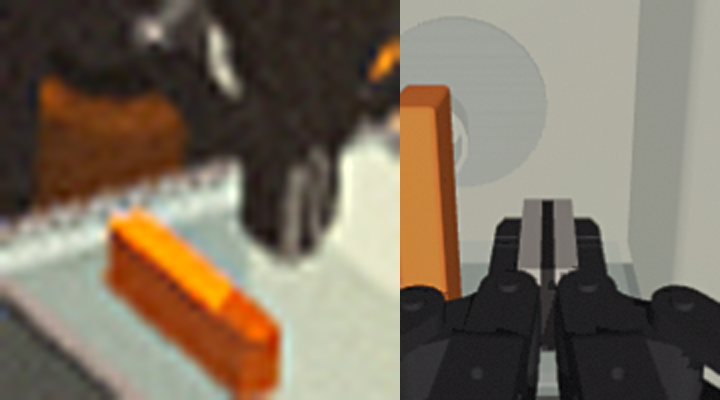

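The tip is now about 12 mm above the lid, behind the ridge and below its top (side crop tip (293,258)). I'll go down another 5 mm and push.

Request:
{"name": "servo_tool", "arguments": {
  "rows": [
    [0,0,0.05,0,0,0],
    [0,-0.07,0.05,0,0,0],
    [0,-0.14,0.05,0,0,0],
    [0,-0.2,0.05,0,0,0],
    [0,-0.26,0.05,0,0,0]
  ]
}}

```text
time_s: 6.4
ee_pos: [0.6077, -0.0137, 0.1886]
ee_rot: [179.9, 0.0, 105.0]
ft_force: [2.1, 1.1, -0.1]
finger_gap: -0.0001
finger_force: 0.8
```

Request:
{"name": "servo_tool", "arguments": {
  "rows": [
    [0,-0.06,0,0,0,0],
    [0,-0.12,0,0,0,0],
    [0,-0.18,0,0,0,0],
    [0,-0.24,0,0,0,0],
    [0,-0.3,0,0,0,0]
  ]
}}

```text
time_s: 6.82
ee_pos: [0.5785, -0.0216, 0.1887]
ee_rot: [180.0, 0.0, 105.0]
ft_force: [2.3, 0.9, 0.6]
finger_gap: 0.0002
finger_force: 0.9
```

```bash
python3 - <<'E'
from go import *
to(bal([-.05+.007+.008,0,.188]));print(env.get_state()['ft_force'])
c=snap(env,'side','s5');h=cv2.cvtColor(c['frame'],cv2.COLOR_RGB2HSV)
m=cv2.inRange(h,(5,160,120),(16,255,255));n,_,st,ce=cv2.connectedComponentsWithStats(m)
for s,q in zip(st[1:],ce[1:]):
    if s[4]>60 and 170<q[1]<200 and 250<q[0]<320: print(s,q.round(1))
E
```

```text
shift [-0.008 -0.239  0.007] rot [179.96   0.   105.01] pos [ 0.5785 -0.0216  0.1887] 6.8167
[2.29097825 0.93067051 0.5634308 ]
[276 179  17  19 132] [284.2 189.2]
```

The lid is moving, and about 22 mm of travel remains.

Request:
{"name": "servo_tool", "arguments": {
  "rows": [
    [0,-0.06,0,0,0,0],
    [0,-0.11,0,0,0,0],
    [0,-0.15,0,0,0,0],
    [0,-0.18,0,0,0,0],
    [0,-0.2,0,0,0,0]
  ]
}}

```text
time_s: 7.28
ee_pos: [0.5593, -0.0268, 0.1885]
ee_rot: [180.0, 0.0, 105.0]
ft_force: [1.8, 0.1, 0.7]
finger_gap: -0.0001
finger_force: 0.9
```

Request:
{"name": "servo_tool", "arguments": {
  "rows": [
    [0,-0.01,0,0,0,0],
    [0,-0.02,0,0,0,0],
    [0,-0.03,0,0,0,0],
    [0,-0.03,0,0,0,0]
  ]
}}

```text
time_s: 7.62
ee_pos: [0.559, -0.0269, 0.1888]
ee_rot: [179.7, 0.0, 105.0]
ft_force: [6.8, 2.1, -2.6]
finger_gap: 0.0002
finger_force: 3.0
```

Request:
{"name": "servo_tool", "arguments": {
  "rows": [
    [0,-0.01,0,0,0,0],
    [0,-0.02,0,0,0,0],
    [0,-0.02,0,0,0,0]
  ]
}}

```text
time_s: 7.87
ee_pos: [0.5587, -0.0271, 0.1893]
ee_rot: [179.4, 0.1, 105.0]
ft_force: [10.5, 3.2, -3.0]
finger_gap: 0.0003
finger_force: 4.4
```

The force rose to 10.5 N with no further travel, so the lid is against its stop. Now I back off, lift and go to the door.

Request:
{"name": "servo_tool", "arguments": {
  "rows": [
    [0,0.1,0,0,0,0],
    [0,0.15,0,0,0,0],
    [0,0.15,-0.3,0,0,0],
    [0,0.15,-0.6,0,0,0],
    [0,0.15,-0.6,0,0,0]
  ]
}}

```text
time_s: 8.28
ee_pos: [0.5724, -0.0248, 0.2547]
ee_rot: [179.6, 0.3, 105.0]
ft_force: [0.5, 0.0, 1.9]
finger_gap: -0.0002
finger_force: 0.0
```

```bash
python3 - <<'E'
from go import *
to(bal([.042,.122,.25]))
E
```

```text
shift [1.227 0.599 0.046] rot [179.58   0.25 105.02] pos [ 0.5724 -0.0248  0.2547] 8.2833
```

Request:
{"name": "servo_tool", "arguments": {
  "rows": [
    [0.3,0.15,0,0,0,0],
    [0.6,0.3,0,0,0,0],
    [0.9,0.45,0,0,0,0],
    [1,0.6,0,0,0,0]
  ]
}}

```text
time_s: 8.62
ee_pos: [0.6, 0.0913, 0.2476]
ee_rot: [-179.8, -0.1, 105.1]
ft_force: [-0.6, -0.5, -0.2]
finger_gap: 0.0003
finger_force: 0.0
```

Request:
{"name": "servo_tool", "arguments": {
  "rows": [
    [0.23,0,0,0,0,0],
    [0.23,0,0.3,0,0,0],
    [0.23,0,0.5,0,0,0],
    [0.23,0,0.6,0,0,0],
    [0.23,0,0.6,0,0,0]
  ]
}}

```text
time_s: 9.03
ee_pos: [0.5923, 0.1099, 0.184]
ee_rot: [-179.5, -0.1, 105.0]
ft_force: [-0.4, 0.6, -1.1]
finger_gap: -0.0004
finger_force: 0.0
```

```bash
python3 - <<'E'
from go import *
to(bal([.042,.122,.155]));print(env.get_state()['ft_force'])
c=snap(env,'side','s6');w=snap(env,'wrist','w6')
a=c['frame'][145:205,255:335];b=cv2.resize(w['frame'],(400,300))
cv2.imwrite('pics/m6.png',np.hstack([cv2.resize(a,(400,300),interpolation=2),b])[:,:,::-1])
for l in(.03,.0481,.06):print([proj(w,bal([-.05+l+a,b,.168])).round(0).tolist() for a,b in((-.007,.137),(.007,.137))])
print(proj(w,env.get_state()['ee_pos']))
E
```

```text
shift [-0.023  0.061  0.29 ] rot [-1.7949e+02 -6.0000e-02  1.0503e+02] pos [0.5923 0.1099 0.184 ] 9.0333
[-0.37861212  0.587249   -1.05504561]
[[153.0, 206.0], [174.0, 207.0]]
[[181.0, 207.0], [202.0, 207.0]]
[[199.0, 207.0], [221.0, 207.0]]
[255.4715268  241.04410215]
```

View pics/m6.png

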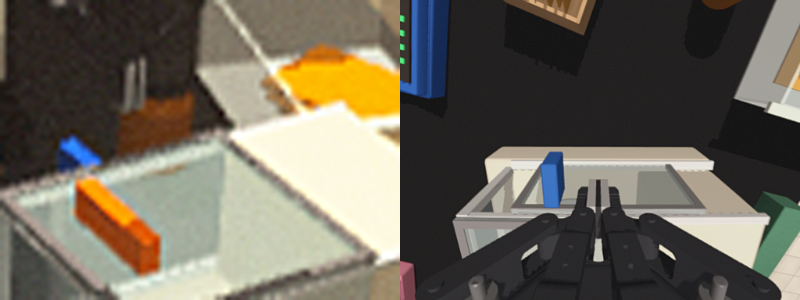

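The lid front is flush in the side view. In the wrist view the blue tab is at (552,180) with the fingertips to its right at (598,185), on its +x side. I'll descend and push.

Request:
{"name": "servo_tool", "arguments": {
  "rows": [
    [0,0,0.15,0,0,0],
    [0,0,0.3,0,0,0],
    [0,-0.05,0.3,0,0,0],
    [0,-0.11,0.3,0,0,0],
    [0,-0.17,0.3,0,0,0]
  ]
}}

```text
time_s: 9.55
ee_pos: [0.5794, 0.1055, 0.1601]
ee_rot: [179.9, 0.0, 105.0]
ft_force: [0.6, -0.8, 0.2]
finger_gap: -0.0004
finger_force: 0.0
```

Request:
{"name": "servo_tool", "arguments": {
  "rows": [
    [0,-0.06,0,0,0,0],
    [0,-0.12,0,0,0,0],
    [0,-0.18,0,0,0,0],
    [0,-0.24,0,0,0,0],
    [0,-0.3,0,0,0,0]
  ]
}}

```text
time_s: 9.97
ee_pos: [0.5506, 0.098, 0.1596]
ee_rot: [179.8, 0.0, 105.0]
ft_force: [1.5, 0.9, 1.7]
finger_gap: -0.0001
finger_force: 1.0
```

```bash
python3 - <<'E'
from go import *
to(bal([-.0315,.122,.155]));print(env.get_state()['ft_force'])
E
```

```text
shift [-0.016 -0.243  0.046] rot [1.7981e+02 3.0000e-02 1.0501e+02] pos [0.5506 0.098  0.1596] 9.9667
[1.45536964 0.89663209 1.693828  ]
```

Request:
{"name": "servo_tool", "arguments": {
  "rows": [
    [0,-0.06,0,0,0,0],
    [0,-0.12,0,0,0,0],
    [0,-0.17,0,0,0,0],
    [0,-0.2,0,0,0,0],
    [0,-0.22,0,0,0,0]
  ]
}}

```text
time_s: 10.38
ee_pos: [0.5281, 0.0923, 0.1582]
ee_rot: [-180.0, -0.0, 105.0]
ft_force: [1.9, 1.1, 0.6]
finger_gap: -0.0
finger_force: 0.8
```

Request:
{"name": "servo_tool", "arguments": {
  "rows": [
    [0,-0.01,0,0,0,0],
    [0,-0.02,0,0,0,0],
    [0,-0.03,0,0,0,0],
    [0,-0.03,0,0,0,0]
  ]
}}

```text
time_s: 10.72
ee_pos: [0.5255, 0.0916, 0.1582]
ee_rot: [-180.0, -0.0, 105.0]
ft_force: [1.2, -0.5, 0.5]
finger_gap: -0.0
finger_force: 0.5
```

Request:
{"name": "servo_tool", "arguments": {
  "rows": [
    [0,-0.01,0,0,0,0],
    [0,-0.02,0,0,0,0],
    [0,-0.02,0,0,0,0]
  ]
}}

```text
time_s: 10.97
ee_pos: [0.5236, 0.0911, 0.1582]
ee_rot: [-180.0, -0.0, 105.0]
ft_force: [1.4, 0.4, 0.5]
finger_gap: -0.0001
finger_force: 0.6
```

Request:
{"name": "servo_tool", "arguments": {
  "rows": [
    [0,-0.02,0,0,0,0],
    [0,-0.03,0,0,0,0],
    [0,-0.04,0,0,0,0],
    [0,-0.04,0,0,0,0]
  ]
}}

```text
time_s: 11.3
ee_pos: [0.5219, 0.0906, 0.1583]
ee_rot: [179.7, -0.0, 105.0]
ft_force: [7.5, 2.4, -5.7]
finger_gap: 0.0001
finger_force: 3.8
```

Request:
{"name": "servo_tool", "arguments": {
  "rows": [
    [0,-0.01,0,0,0,0],
    [0,-0.02,0,0,0,0],
    [0,-0.02,0,0,0,0]
  ]
}}

```text
time_s: 11.55
ee_pos: [0.5218, 0.0905, 0.1584]
ee_rot: [179.4, 0.0, 105.0]
ft_force: [11.6, 4.0, -9.8]
finger_gap: 0.0003
finger_force: 6.2
```

```bash
python3 - <<'E'
from go import *
to(bal([-.0315,.122,.158]));print(env.get_state()['ft_force'])
E
```

```text
shift [-0.018  0.054  0.004] rot [179.39   0.   104.97] pos [0.5218 0.0905 0.1584] 11.55
[11.5532972   3.97600664 -9.82034355]
```

The door is against its stop as well. I'll back off, lift and check both.

Request:
{"name": "servo_tool", "arguments": {
  "rows": [
    [0,0.1,0,0,0,0],
    [0,0.15,0,0,0,0],
    [0,0.15,-0.35,0,0,0],
    [0,0.15,-0.7,0,0,0],
    [0,0.15,-1,0,0,0]
  ]
}}

```text
time_s: 11.97
ee_pos: [0.5318, 0.0932, 0.2594]
ee_rot: [-179.8, -0.0, 105.0]
ft_force: [0.6, 0.2, -1.0]
finger_gap: 0.0
finger_force: 0.0
```

```bash
python3 - <<'E'
from go import *
to([.4416,-.2827,.25])
c=snap(env,'side','s7');w=snap(env,'wrist','w7')
for n,k in(('side',c),('wrist',w)):
  h=cv2.cvtColor(k['frame'],cv2.COLOR_RGB2HSV)
  for nm,lo,hi,q0,ys in(('lid',(5,160,120),(16,255,255),.202,(-.04,.04)),('door',(105,150,60),(120,255,255),.168,(.1,.137))):
    m=cv2.inRange(h,lo,hi);_,_,st,ce=cv2.connectedComponentsWithStats(m)
    for s,q in zip(st[1:],ce[1:]):
        if s[4]>25 and (n=='wrist' or 240<q[0]<310 and 150<q[1]<200): print(n,nm,s[:5])
    for l in(0,.006):print('  ',l,[proj(k,bal([-.05+l+a,b,q0])).round(1).tolist() for a,b in((-.007,ys[1]),(.007,ys[1]),(-.007,ys[0]),(.007,ys[0]))])
E
```

```text
shift [-3.397 -1.845  0.099] rot [-1.7982e+02 -1.0000e-02  1.0502e+02] pos [0.5318 0.0932 0.2594] 11.9667
side lid [270 181  17  19 164]
   0 [[269.4, 181.5], [273.2, 180.4], [283.1, 193.6], [286.9, 192.4]]
   0.006 [[271.0, 181.0], [274.8, 179.9], [284.7, 193.1], [288.6, 191.9]]
side door [255 176   8   6  29]
   0 [[254.1, 176.8], [257.7, 175.8], [259.6, 181.9], [263.3, 180.9]]
   0.006 [[255.7, 176.4], [259.3, 175.4], [261.2, 181.5], [264.9, 180.4]]
wrist lid [275   0   8  20  31]
wrist lid [498  79  14  20  74]
   0 [[214.4, 285.8], [229.8, 285.8], [218.0, 352.3], [232.0, 352.3]]
   0.006 [[221.0, 285.8], [236.4, 285.8], [224.0, 352.3], [237.9, 352.2]]
wrist door [  33    0  113  119 7180]
wrist door [217 167  16  50 712]
   0 [[214.3, 172.6], [229.7, 172.5], [216.0, 210.2], [230.7, 210.2]]
   0.006 [[220.9, 172.6], [236.3, 172.5], [222.3, 210.2], [237.0, 210.1]]
```

Both tabs match their shut positions to within about 2 mm. On to the tare key.

Request:
{"name": "servo_tool", "arguments": {
  "rows": [
    [-0.3,-0.16,0,0,0,0],
    [-0.6,-0.32,0,0,0,0],
    [-0.85,-0.46,0,0,0,0],
    [-0.85,-0.46,0,0,0,0]
  ]
}}

```text
time_s: 12.4
ee_pos: [0.5082, -0.0045, 0.2573]
ee_rot: [-179.7, 0.1, 104.8]
ft_force: [1.1, 0.8, -0.0]
finger_gap: 0.0002
finger_force: 0.0
```

Request:
{"name": "servo_tool", "arguments": {
  "rows": [
    [-0.3,-0.16,0,0,0,0],
    [-0.6,-0.32,0,0,0,0],
    [-0.85,-0.46,0,0,0,0],
    [-0.85,-0.46,0,0,0,0]
  ]
}}

```text
time_s: 12.73
ee_pos: [0.4861, -0.098, 0.2575]
ee_rot: [-179.8, 0.1, 104.8]
ft_force: [0.2, 0.2, -0.1]
finger_gap: -0.0001
finger_force: 0.0
```

Request:
{"name": "servo_tool", "arguments": {
  "rows": [
    [-0.3,-0.16,0,0,0,0],
    [-0.6,-0.32,0,0,0,0],
    [-0.85,-0.46,0,0,0,0],
    [-0.85,-0.46,0,0,0,0]
  ]
}}

```text
time_s: 13.07
ee_pos: [0.4642, -0.1916, 0.2577]
ee_rot: [-179.8, 0.0, 104.8]
ft_force: [1.2, -0.4, 0.3]
finger_gap: 0.0002
finger_force: 0.0
```

Request:
{"name": "servo_tool", "arguments": {
  "rows": [
    [-0.3,-0.16,0,0,0,0],
    [-0.6,-0.32,0,0,0,0],
    [-0.85,-0.46,0,0,0,0],
    [-0.85,-0.46,0,0,0,0],
    [-0.85,-0.46,0,0,0,0]
  ]
}}

```text
time_s: 13.48
ee_pos: [0.4428, -0.2824, 0.2576]
ee_rot: [-180.0, -0.1, 104.9]
ft_force: [0.7, 0.2, -1.1]
finger_gap: 0.0001
finger_force: 0.0
```

```bash
python3 - <<'E'
from go import *
to([.4416,-.2827,.1])
w=snap(env,'wrist','w8')
h=cv2.cvtColor(w['frame'],cv2.COLOR_RGB2HSV);m=cv2.inRange(h,(50,120,80),(80,255,255));_,_,st,ce=cv2.connectedComponentsWithStats(m)
for s,q in zip(st[1:],ce[1:]):
    if s[4]>60: print(s,q.round(1),atz(w,*q,.053).round(4))
E
```

```text
shift [-0.004 -0.011  1.576] rot [-1.7996e+02 -1.4000e-01  1.0489e+02] pos [ 0.4428 -0.2824  0.2576] 13.4833
[ 68 113  28  25 542] [ 81.2 124.9] [ 0.2231 -0.2907  0.053 ]
[121 145  12   9  65] [126.4 148.8] [ 0.282  -0.3062  0.053 ]
[241 152  23  24 445] [252.  163.7] [ 0.4414 -0.284   0.053 ]
[120 157  11   9  65] [125.2 160.8] [ 0.2825 -0.3221  0.053 ]
[119 169  11   8  64] [123.9 172.4] [ 0.2827 -0.3381  0.053 ]
[289 178  11   7  64] [294.1 180.8] [ 0.5008 -0.2918  0.053 ]
[118 180  11   8  61] [122.8 183.7] [ 0.2832 -0.3539  0.053 ]
[287 189  12   7  62] [292.1 192.2] [ 0.5029 -0.3076  0.053 ]
[285 200  12   7  63] [290.2 203.2] [ 0.5051 -0.3231  0.053 ]
[283 211  12   7  62] [288.5 214.1] [ 0.5075 -0.339   0.053 ]
```

The wrist view agrees with the earlier fit: key at (0.4415, -0.284). I'll descend.

Request:
{"name": "servo_tool", "arguments": {
  "rows": [
    [0,-0.01,0.3,0,0,0],
    [0,-0.01,0.6,0,0,0],
    [0,-0.01,0.9,0,0,0],
    [0,-0.01,1,0,0,0],
    [0,-0.01,1,0,0,0]
  ]
}}

```text
time_s: 13.95
ee_pos: [0.44, -0.2793, 0.1546]
ee_rot: [-179.7, -0.4, 105.1]
ft_force: [0.3, -0.1, -0.1]
finger_gap: 0.0004
finger_force: 0.0
```

Request:
{"name": "servo_tool", "arguments": {
  "rows": [
    [0,0,0.3,0,0,0],
    [0,0,0.5,0,0,0],
    [0,0,0.7,0,0,0],
    [0,0,0.75,0,0,0],
    [0,0,0.75,0,0,0]
  ]
}}

```text
time_s: 14.37
ee_pos: [0.442, -0.2821, 0.0833]
ee_rot: [-180.0, -0.1, 105.0]
ft_force: [-1.1, -0.7, 0.1]
finger_gap: -0.0003
finger_force: 0.0
```

```bash
python3 - <<'E'
from go import *
to([.4415,-.2833,.053])
c=snap(env,'side','s9');w=snap(env,'wrist','w9')
a=c['frame'][245:305,240:320];b=cv2.resize(w['frame'],(400,300))
cv2.imwrite('pics/m9.png',np.hstack([cv2.resize(a,(400,300),interpolation=2),b])[:,:,::-1])
E
```

```text
shift [-0.011 -0.008  0.303] rot [-1.7995e+02 -8.0000e-02  1.0505e+02] pos [ 0.442  -0.2821  0.0833] 14.3667
```

View pics/m9.png

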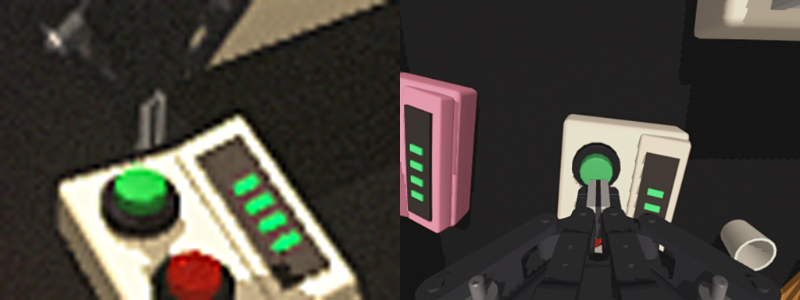

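The tip at (150,150) in the side crop hangs above the green key at (140,188). The wrist view also shows it over the green key only, so I press slowly.

Request:
{"name": "servo_tool", "arguments": {
  "rows": [
    [0,0,0.08,0,0,0],
    [0,0,0.15,0,0,0],
    [0,0,0.22,0,0,0],
    [0,0,0.22,0,0,0]
  ]
}}

```text
time_s: 14.8
ee_pos: [0.4409, -0.2821, 0.0599]
ee_rot: [-179.9, -0.1, 105.0]
ft_force: [-0.1, 1.3, -0.1]
finger_gap: 0.0002
finger_force: 0.0
```

Request:
{"name": "servo_tool", "arguments": {
  "rows": [
    [0,0,0.03,0,0,0],
    [0,0,0.06,0,0,0],
    [0,0,0.06,0,0,0]
  ]
}}

```text
time_s: 15.05
ee_pos: [0.4416, -0.2826, 0.0547]
ee_rot: [-180.0, -0.1, 105.0]
ft_force: [0.3, 0.5, 0.0]
finger_gap: -0.0001
finger_force: 0.0
```

Request:
{"name": "servo_tool", "arguments": {
  "rows": [
    [0,0,0.02,0,0,0],
    [0,0,0.04,0,0,0],
    [0,0,0.04,0,0,0]
  ]
}}

```text
time_s: 15.3
ee_pos: [0.4422, -0.2831, 0.0514]
ee_rot: [180.0, 0.0, 105.0]
ft_force: [-1.0, 0.5, 1.1]
finger_gap: -0.0001
finger_force: 0.7
```

Request:
{"name": "servo_tool", "arguments": {
  "rows": [
    [0,0,0.02,0,0,0],
    [0,0,0.04,0,0,0],
    [0,0,0.04,0,0,0]
  ]
}}

```text
time_s: 15.55
ee_pos: [0.4422, -0.2831, 0.0476]
ee_rot: [180.0, 0.0, 105.0]
ft_force: [-0.4, 0.4, 3.8]
finger_gap: -0.0001
finger_force: 1.6
```

Request:
{"name": "servo_tool", "arguments": {
  "rows": [
    [0,0,0.01,0,0,0],
    [0,0,0.02,0,0,0],
    [0,0,0.02,0,0,0]
  ]
}}

```text
time_s: 15.8
ee_pos: [0.4423, -0.2832, 0.0461]
ee_rot: [180.0, 0.0, 105.0]
ft_force: [-1.0, 0.1, 6.1]
finger_gap: -0.0004
finger_force: 3.0
```

Request:
{"name": "servo_tool", "arguments": {
  "rows": [
    [0,0,0.01,0,0,0],
    [0,0,0.01,0,0,0],
    [0,0,0.01,0,0,0]
  ]
}}

```text
time_s: 16.05
ee_pos: [0.4423, -0.2832, 0.046]
ee_rot: [-180.0, 0.0, 105.0]
ft_force: [-2.8, 2.1, 11.2]
finger_gap: 0.0002
finger_force: 5.7
```

The key bottomed out at 11 N. I'll hold briefly, then release straight up.

Request:
{"name": "servo_tool", "arguments": {
  "rows": [
    [0,0,0,0,0,0],
    [0,0,0,0,0,0],
    [0,0,-0.1,0,0,0],
    [0,0,-0.4,0,0,0],
    [0,0,-0.8,0,0,0]
  ]
}}

```text
time_s: 16.47
ee_pos: [0.4389, -0.2803, 0.1212]
ee_rot: [-179.7, -0.5, 105.0]
ft_force: [-0.1, 0.0, 0.6]
finger_gap: 0.0
finger_force: 0.0
```

Request:
{"name": "servo_tool", "arguments": {
  "rows": [
    [0,0,-0.3,0,0,0],
    [0,0,-0.5,0,0,0],
    [0,0,-0.5,0,0,0],
    [0,0,-0.5,0,0,0],
    [0,0,-0.5,0,0,0]
  ]
}}

```text
time_s: 16.88
ee_pos: [0.4411, -0.2822, 0.1731]
ee_rot: [-179.9, -0.1, 105.0]
ft_force: [-0.4, 0.6, -0.2]
finger_gap: 0.0001
finger_force: 0.0
```

```bash
python3 - <<'E'
from go import *
c=snap(env,'side','s10')
b=c['frame'][140:305,220:440]
cv2.imwrite('pics/m10.png',cv2.resize(b,(800,600),interpolation=2)[:,:,::-1])
print(env.get_state()['ft_force'],env.get_state()['ee_pos'])
h=cv2.cvtColor(c['frame'],cv2.COLOR_RGB2HSV)
for lo,hi in(((55,120,80),(80,255,255)),((5,160,120),(16,255,255)),((105,150,60),(120,255,255))):
  m=cv2.inRange(h,lo,hi);_,_,st,ce=cv2.connectedComponentsWithStats(m)
  for s,q in zip(st[1:],ce[1:]):
    if s[4]>25 and 240<q[0]<310 and 160<q[1]<300: print(s,q.round(1))
E
```

```text
[-0.09969231  0.95651192 -1.75613379] [ 0.44073552 -0.2818386   0.17236064]
[263 279  10   9  74] [267.7 282.7]
```

View pics/m10.png

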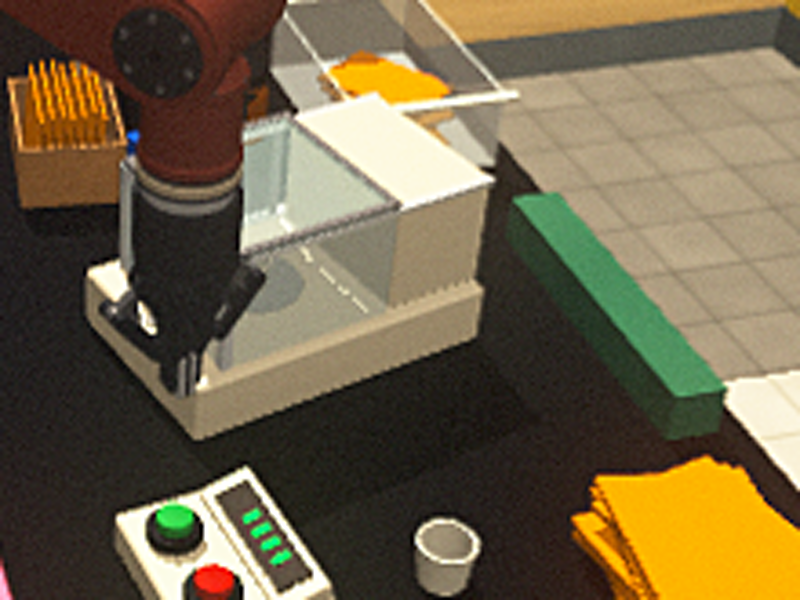

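The green key at (176,522) is back up, with the same centroid as at the start. The lid is still flush at the back and the arm hangs free, so I'll hand the job in.

```bash
python3 -c "
from station import env
print(env.finish_job())"
```

```text
the job is handed in; nothing more can be done
None
```

The lid and then the side door were pushed shut against their stops, the green tare key was pressed fully down and came back up, and the job was handed in at about 17 s; no verdict was returned.

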